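# Balance a heatsink on the domed curing stand and close the guard bar

## Robot

A 6-joint arm with a two-finger parallel gripper is mounted at the origin on a cart in front of the work surface, level with it; the furniture and walls round the work are solid. World frame = base frame: x ahead of the robot, y to its left, z up, the work surface at z = 0. Lengths are in mm, angles in rad, forces in N, time in s.
With the tool pointing down it reaches from about 375 to 900 mm from the base axis. Payload 3.1 kg.
Tool frame: the origin (TCP) lies at the very end of the fingers, on their centre line; the grasp point (between the pads) lies 19 mm behind it; z points along the fingers, x is the direction in which the jaws open and shut, and the axes are right-handed (so a half turn about z gives the same grasp; the last joint's range is limited). The gripper opens to 87 mm and grips with 3 to 60 N. Pads are 19 mm wide; open, the fingers measure 117 mm over their backs; the gripper's body (75 mm by 190 mm) begins 51 mm behind the grasp point.
Start: joints at [-1.288, 0.527, 1.433, -0, 1.181, -0.178], TCP at [278.493, -559.498, 222.548] pointing down, gripper open.
Joint ranges: [-3.08, 3.08], [-0.75, 2.2], [0.22, 2.44], [-1.43, 4.57], [0, 2.65], [-2.85, 2.85]. Speed limits (rad/s): [2.79, 2.79, 3.14, 3.14, 3.14, 3.14].

## Interface

Orientations are given as a rotation vector (axis times angle).
In Python, from rig import env, eyes, job gives the robot as it stands.
- The arm moves only by the tool send_rows, never from a script. Its argument "increments" is a list of rows, each a list of 2 entries, a list of its own where there are three numbers: the shift along the tool's x, y, z as a fraction of full scale, then the turn about the tool's z as a fraction of full scale. A call has 1 to 10 rows; each row is the pose to reach, as a shift and turn from the pose measured when the call began, along the tool's axes at that moment; what a row does not reach only later rows make up. Full scale, the value 1, is 100 mm for a shift and pi/4 rad for a turn. A row lasts 1/10 s, in which the tool goes at most 50 mm and 8.59 degrees, less where a joint would pass 70% of its speed; a pose out of reach is approached as far as the arm can. A call with a number of a shift or a turn outside -1 to 1 is refused whole. A call with a gripper value outside its range is refused whole. "gripper" is the finger opening in mm, from 0 to 87, set as the call begins (left out, the last holds). The fingers move at their own pace and stop on an object; "grip_force" is the grip in N (left out, the last holds). Time passes only in rows, so rows that repeat a pose let the fingers close. It gives the time, the measured TCP pose, the force and the opening at its end, in the units of the state.
- env.state(): the state, without advancing time (a new reading comes with each control period).
- eyes.camera(name): name is "side" or "top" or "wrist"; returns the picture (480x640x3 uint8, red, green, blue); there is no depth.
- eyes.camera_model(name): a dict with "camera_matrix" (3x3 intrinsics, pixels), "R" (3x3) and "t" (3): a world point X has camera coordinates R X + t. Camera axes: x right, y down, z forward; pixel columns grow to the right and rows downward; lengths in mm; the calibration is good to about 2 mm. A picture is of the moment at which its call begins: read the wrist's pose just before it. camera_model takes no time and is no camera call; for the wrist camera it gives the pose at the moment of the call.
- job.close_job(): hands the job in, once; it reports no verdict.
The state is a dict: "clock": time; "joint_positions": joint angles; "dq": joint speeds; "effort": joint torques, N m; "ee_pos": TCP position; "tool_rot": TCP orientation; "contact_force": force on the tool from outside, world axes, zero at the start; "ft_torque": the same for the moment, N m; "width": finger opening in mm.
Only numpy, scipy, OpenCV 4.12 (cv2) and the standard library are available. Lean on these libraries where they do the work, as an engineer would, in place of code of your own. Each camera call takes 0.05 s, during which the arm holds its last target.

## Task

Set the heatsink base-down on the crown of the domed rest so that it stays balanced there by itself, nearly level and still. Then swing the stand's guard bar over it until the bar is fully home in its catch, without the bar touching the heatsink, and leave the other things on the bench where they are.

Things in the scene. Friction and masses are not known exactly. Their poses are not given: they have to be found in the camera images.
- heatsink: Black finned heatsink, 28 (own x) x 40 (own y) x 22 mm high, 35 g, standing on its flat base, fins up. Origin: centre of the flat underside; z up. Fins run along own x, stacked along own y. Grip it across own y (38 mm, on the outer fins, 1 mm inside the base edge) or own x (28 mm, on the fin ends). Centre of mass on its z axis, about 10 mm up.
- stand: Stand fixed to the bench: plate 90 (own x) x 210 (own y) x 10 mm, white dome of 40 mm radius in the middle. Origin: centre of the plate's underside. At own y +80 mm the bar's pivot post, 109 mm high. At own y -75 mm the catch: dark bracket 16 mm wide, 105 mm high, own x -22 to +10 mm, a C-shaped keeper open toward own +x that the bar enters sideways.
- dome_top (a point): The crown of the white dome (its highest point), 54 mm above the bench, over the stand's origin; axes parallel to the stand's.
- bar_pin (a point): Point on the axis of the black upright grip pin at the guard bar's outer end, 10 mm below the pin's top. The pin is 12 mm in diameter, stands from about 97 to 136 mm above the bench, 185 mm from the hinge axis. The bar is a steel rod of 8 mm diameter, its axis 94.5 mm above the bench, ending 9 mm beyond the pin's axis.
- bar_hinge (a point): Point on the guard bar's upright hinge axis, 94.5 mm above the bench (height of the bar's axis), at the stand's own y +80 mm. Turns with the bar: own -y points along the bar to the pin.
- guard_bar (a joint): Angle of the guard bar, rad. 0: home against the stop in its catch, straight across above the dome, pin at the stand's own y -105 mm. Grows counterclockwise from above as it swings out to the stand's own +x side, 1.7 at most. Friction 0.1 N m keeps it where it is left; no spring. Closed, its underside is 14.5 mm above the top of a heatsink level on the dome.
- transformer: Bystander: yellow and black transformer, 26 x 38 x 37 mm, origin at the centre of its underside.
- spool: Bystander: solder spool standing on its flange, 59 x 64 x 44 mm, origin at its underside.
- screwdriver: Bystander: screwdriver with orange handle lying flat, 23 x 177 x 24 mm (long along own y), origin at the middle of its underside.
- marker: Bystander: white pen with black cap lying flat, 17 x 135 x 16 mm (long along own y), origin at the middle of its underside.

How it is judged:
By the outcome, as a careful person would: the job done as asked, in the order asked, and still so for the second after the job is handed in, with the robot touching nothing.
It also fails if it takes over 59 s, if anything falls off the work surface, if the arm or the gripper's body presses on something with over 40 N, if the wrist force passes 120 N, or if a joint passes its speed limit or range.

## Working session

There is one attempt and no reset: what is moved stays moved. The work goes in short steps, Python scripts to look and compute and a tool call to move; the robot and the scene stay as the last step left them, time stands still between calls to the robot, and variables do not carry over. Pictures are saved under pics/ and viewed, and the job is handed in when it is done.

Besides the shell and the picture viewer there is one more tool, called after "Call:" as name(argument=value, ...), one argument or row to a line, values as JSON. send_rows: Moves the arm, as the interface text tells. Its arguments: {"type":"object","properties":{"increments":{"type":"array","items":{"type":"array"}},"gripper":{"type":"number"},"grip_force":{"type":"number"}},"required":["increments"]}

```bash
ls; mkdir -p pics; python3 - <<'E'
from rig import env, eyes, job
import cv2
print(env.state())
for n in ("side","top","wrist"):
    m=eyes.camera_model(n); print(n,m)
    cv2.imwrite(f"pics/{n}0.png",eyes.camera(n)[:,:,::-1])
E
```

```text
pics
{'clock': 0.0, 'joint_positions': array([-1.28750245e+00,  5.28472087e-01,  1.43389523e+00, -3.99852238e-05,
        1.18137386e+00, -1.78483098e-01]), 'dq': array([ 0.00091885, -0.00022641,  0.00010539, -0.0010192 , -0.00095821,
        0.00130286]), 'effort': array([-6.81464062e-04, -4.40049577e+01, -1.76592225e+01,  6.31527300e-02,
        5.80970349e-02, -1.51478480e-04]), 'ee_pos': array([ 278.28178485, -558.81833164,  221.57023568]), 'tool_rot': array([-2.66966527e+00,  1.65336850e+00,  2.54585506e-03]), 'contact_force': array([-0.19395243,  0.04237978,  0.84041678]), 'ft_torque': array([-0.00336435, -0.00916587,  0.00995018]), 'width': 86.98776643421655}
side {'camera_matrix': array([[544.23271629,   0.        , 320.49964203],
       [  0.        , 544.23271629, 231.74655271],
       [  0.        ,   0.        ,   1.        ]]), 'R': array([[-0.99998691, -0.00476594,  0.00186245],
       [-0.00429274,  0.58328298, -0.81225768],
       [ 0.00278484, -0.81225504, -0.58329581]]), 't': array([ 503.0180392 ,  151.49590868, 1301.30153455])}
top {'camera_matrix': array([[541.91467292,   0.        , 323.48084232],
       [  0.        , 541.91467292, 240.13513965],
       [  0.        ,   0.        ,   1.        ]]), 'R': array([[ 0.05331252, -0.99857372,  0.00288025],
       [-0.97595758, -0.05271509, -0.21148977],
       [ 0.21133996,  0.00846406, -0.97737597]]), 't': array([ -95.52407316,  530.77547515, 1337.98504558])}
wrist {'camera_matrix': array([[391.16770544,   0.        , 317.95959844],
       [  0.        , 391.16770544, 238.4111699 ],
       [  0.        ,   0.        ,   1.        ]]), 'R': array([[ 0.44555785, -0.89525089, -0.00201151],
       [-0.8618183 , -0.42952491,  0.26977318],
       [-0.24237868, -0.118466  , -0.9629218 ]]), 't': array([-623.09338263,  -33.205203  ,  390.92322406])}
```

View pics/side0.png

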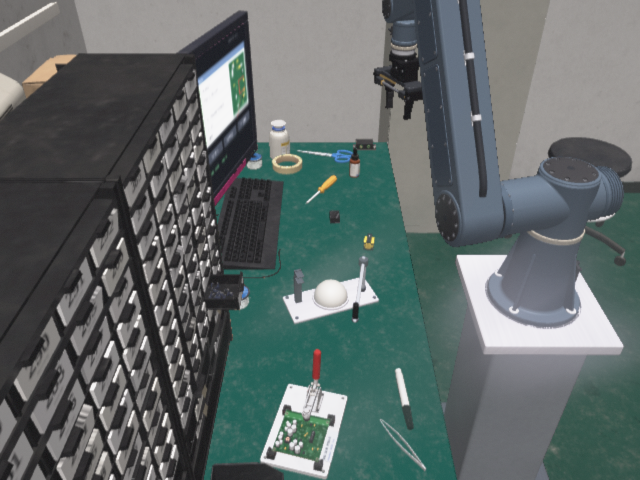

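View pics/top0.png

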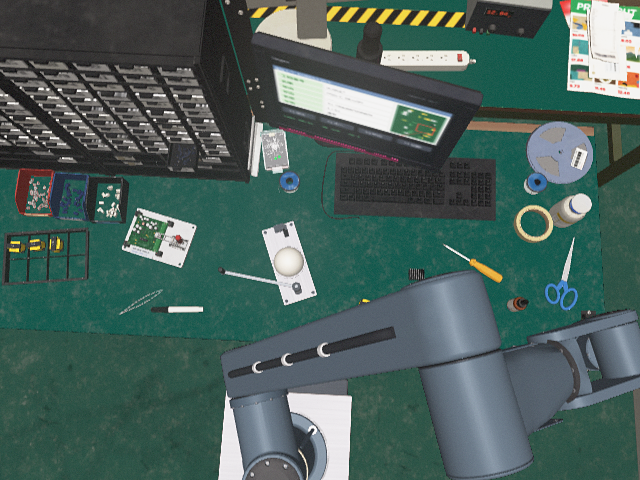

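View pics/wrist0.png

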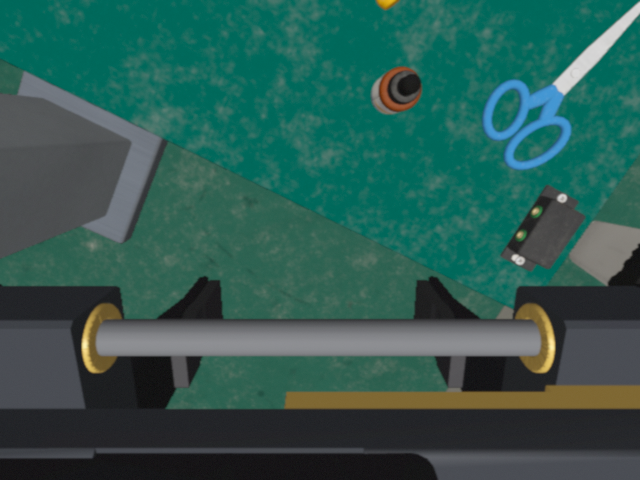

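```bash
cat > h.py <<'E'
from rig import env, eyes, job
import numpy as np, cv2
from scipy.spatial.transform import Rotation as Ro
def ray(m,px):
    d=np.linalg.inv(m["camera_matrix"])@np.array([px[0],px[1],1.]); R=m["R"]
    return -R.T@m["t"], R.T@d
def onz(m,px,z):
    o,d=ray(m,px); return o+d*(z-o[2])/d[2]
def proj(m,X):
    c=m["R"]@np.asarray(X,float)+m["t"]; p=m["camera_matrix"]@c; return p[:2]/p[2]
def crop(img,x0,y0,x1,y1,s,name):
    cv2.imwrite(name,cv2.resize(img[y0:y1,x0:x1,::-1],None,fx=s,fy=s,interpolation=cv2.INTER_CUBIC))
E
python3 - <<'E'
import cv2
i=cv2.imread("pics/top0.png")[:,:,::-1]; s=cv2.imread("pics/side0.png")[:,:,::-1]
from h import crop
crop(i,210,215,330,315,6,"pics/t1.png"); crop(i,345,225,515,325,4,"pics/t2.png")
crop(s,270,250,390,340,6,"pics/s1.png"); crop(s,290,165,390,255,6,"pics/s2.png")
E
```

```text
(no output)
```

View pics/t1.png

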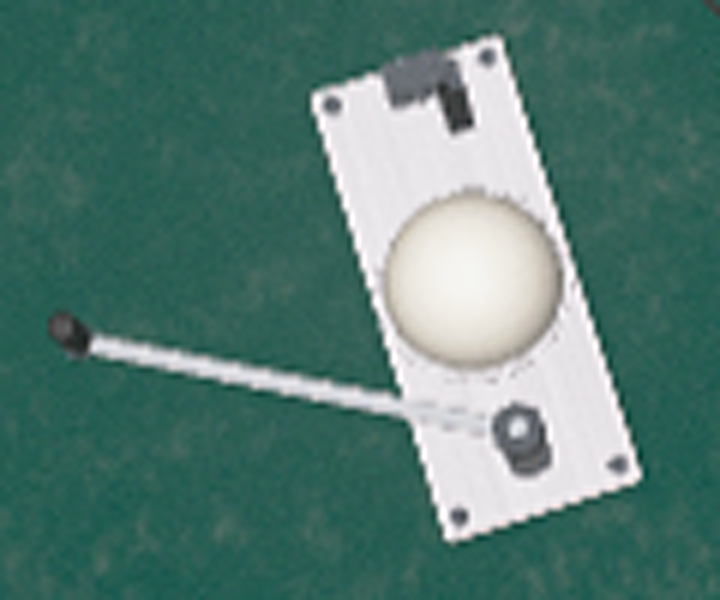

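View pics/t2.png

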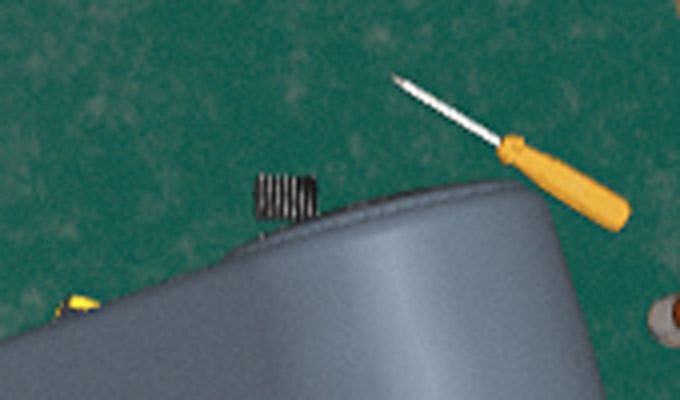

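View pics/s1.png

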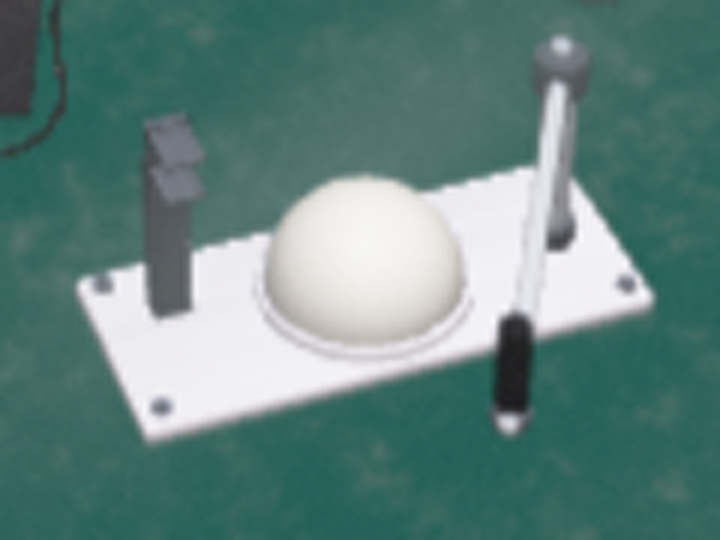

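View pics/s2.png

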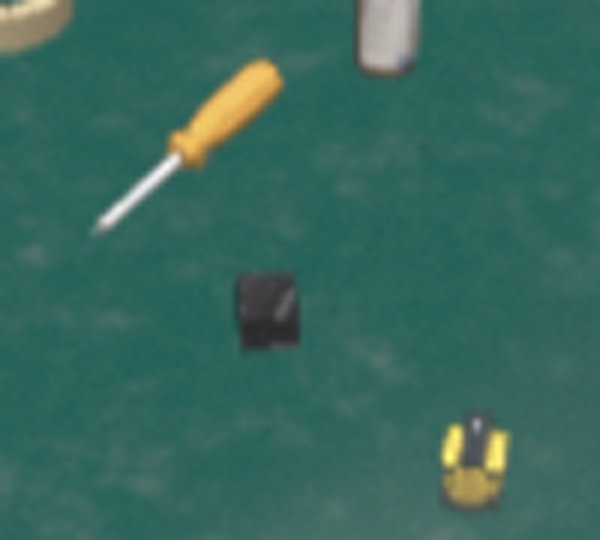

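```bash
python3 - <<'E'
from h import *
t=eyes.camera_model("top"); s=eyes.camera_model("side")
f=lambda x,y,x0,y0,k:((x+.5)/k-.5+x0,(y+.5)/k-.5+y0)
def tri(a,b):
    o1,d1=ray(t,a);o2,d2=ray(s,b); A=np.stack([d1,-d2],1); k=np.linalg.lstsq(A,o2-o1,rcond=None)[0]
    p,q=o1+k[0]*d1,o2+k[1]*d2; return (p+q)/2,np.linalg.norm(p-q)
C=[onz(t,f(*c,210,215,6),10) for c in [(313,92),(500,37),(642,482),(452,543)]]
print("top corners",np.round(C,1),np.mean(C,0))
C2=[onz(s,f(*c,270,250,6),10) for c in [(147,440),(77,284),(532,165),(655,296)]]
print("side",np.round(C2,1),np.mean(C2,0))
for D in (C,C2):
    v=(D[3]+D[2]-D[0]-D[1]); print("own y dir",np.degrees(np.arctan2(v[1],v[0])))
print("pin top",tri(f(64,328,210,215,6),f(510,430,270,250,6)), onz(t,f(66,326,210,215,6),136),)
print("hinge",onz(t,f(519,428,210,215,6),109),onz(s,f(561,45,270,250,6),109))
# heatsink
print("hs top",[onz(t,f(*c,345,225,4),22)[:2].round(1) for c in [(257,174),(317,176),(315,220),(257,218)]])
print("hs side base",[onz(s,f(*c,290,165,6),22)[:2].round(1) for c in [(236,274),(296,272),(299,320),(242,322)]])
print("hs side front bottom",[onz(s,f(*c,290,165,6),0)[:2].round(1) for c in [(242,349),(299,347)]])
print("transf",onz(s,f(475,480,290,165,6),15))
E
```

```text
top corners [[564.3  99.7  10. ]
 [594.   18.2  10. ]
 [398.5 -56.4  10. ]
 [367.7  24.2  10. ]] [481.11309768  21.43872814  10.        ]
side [[561.3 106.1  10. ]
 [592.5  21.3  10. ]
 [410.4 -51.6  10. ]
 [366.5  26.6  10. ]] [482.67931331  25.60568331  10.        ]
own y dir -159.0568367438306
own y dir -157.9898956267091
pin top (array([436.57466067, 184.13860976,  95.04539201]), np.float64(6.090689652896286)) [434.28493994 174.79237112 136.        ]
hinge [406.57583902  -6.94497475 109.        ] [405.95656833  -5.70329858 109.        ]
hs top [array([ 480. , -293.3]), array([ 480.8, -332.5]), array([ 451.8, -331.6]), array([ 451.1, -293.9])]
hs side base [array([ 480.5, -331.1]), array([ 451.9, -333.1]), array([ 451.4, -292.3]), array([ 478. , -290.4])]
hs side front bottom [array([ 477.7, -300. ]), array([ 450.7, -301.9])]
transf [ 376.39915173 -177.91633195   15.        ]
```

```bash
python3 - <<'E'
from h import *
t=eyes.camera_model("top"); s=eyes.camera_model("side")
for p in [(250,180),(289,182),(0,172),(262,170)]: print(p,onz(t,p,0).round())
for p in [(228,310),(243,297),(222,340),(210,470)]: print(p,onz(s,p,0).round())
def tri(a,b):
    o1,d1=ray(t,a);o2,d2=ray(s,b); A=np.stack([d1,-d2],1); k=np.linalg.lstsq(A,o2-o1,rcond=None)[0]
    p,q=o1+k[0]*d1,o2+k[1]*d2; return (p+q)/2,np.linalg.norm(p-q)
print(tri((183,157),(225,290)))
im=cv2.imread("pics/top0.png")[:,:,::-1]; crop(im,130,60,300,200,4,"pics/t3.png")
im=cv2.imread("pics/side0.png")[:,:,::-1]; crop(im,180,240,300,340,5,"pics/s3.png")
st=env.state(); print(Ro.from_rotvec(st["tool_rot"]).as_matrix().round(3))
E
```

```text
(250, 180) [705. 144.   0.]
(289, 182) [705.  37.   0.]
(0, 172) [691. 833.   0.]
(262, 170) [736. 113.   0.]
(228, 310) [717.  56.   0.]
(243, 297) [687.  11.   0.]
(222, 340) [716. 149.   0.]
(210, 470) [691. 449.   0.]
(array([669.45429789, 262.74735216, 247.58089583]), np.float64(2.767199505364398))
[[ 0.446 -0.895 -0.   ]
 [-0.895 -0.446  0.002]
 [-0.002 -0.    -1.   ]]
```

View pics/t3.png

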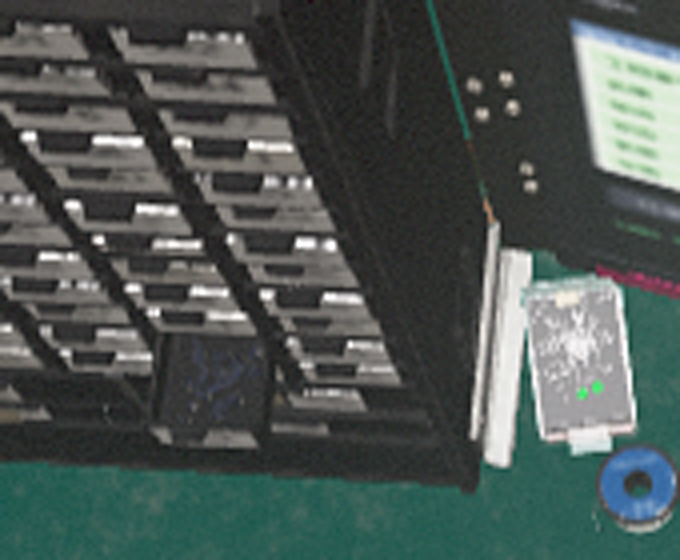

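View pics/s3.png

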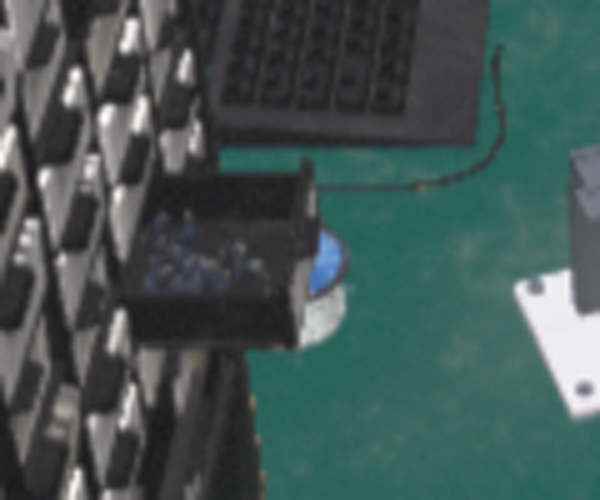

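```bash
cat >> h.py <<'E'
def pose(n=1):
    st=env.state(); return st["ee_pos"],Ro.from_rotvec(st["tool_rot"]).as_matrix(),st
def plan(goal,yaw=None):
    "goal TCP xyz, yaw = world direction in deg of tool x; prints fractions"
    p,M,st=pose(); d=M.T@(np.asarray(goal,float)-p)
    cur=np.degrees(np.arctan2(M[1,0],M[0,0])); tr=0
    if yaw is not None: tr=-((yaw-cur+180)%360-180)
    print("t",round(st["clock"],2),"p",p.round(1),"yaw",round(cur,2),"tilt",M[:,2].round(3),"w",round(st["width"],1),"F",st["contact_force"].round(1),"j6",st["joint_positions"][5].round(2))
    print("  goal",np.round(goal,1),"shift",(d/100).round(3),"turn",round(np.radians(tr)/(np.pi/4),3))
E
python3 - <<'E'
from h import *
plan([466,-312,150],-90)
m=eyes.camera_model("wrist"); p,M,_=pose()
c=-m["R"].T@m["t"]; print("cam in tool",M.T@(c-p), "tcp px",proj(m,p), "R cam-tool",(m["R"]@M).round(3))
for z in(-50,-100,-150,-200): print(z,proj(m,p+[0,0,z]))
E
```

```text
t 0.15 p [ 278.3 -559.   221.8] yaw -63.54 tilt [-0.     0.002 -1.   ] w 87.1 F [-0.1  0.6 -0.2] j6 -0.18
  goal [ 466 -312  150] shift [-1.374 -2.78   0.721] turn 0.588
cam in tool [  -0.79307215  -73.40835036 -162.43202201] tcp px [319.74407971 297.91254321] R cam-tool [[ 1.    -0.     0.   ]
 [ 0.     0.963 -0.27 ]
 [-0.     0.27   0.963]]
-50 [319.51235978 261.62413103]
-100 [319.36251663 238.15800137]
-150 [319.25766999 221.73853426]
-200 [319.18019771 209.6060162 ]
```

Call:
send_rows(
  increments=[
    [[-0.15,-0.3,0],0],
    [[-0.35,-0.7,0],0],
    [[-0.5,-1.0,0],0],
  ],
  gripper=60,
  grip_force=15,
)

```text
clock: 0.45
ee_pos: [346.2, -467.6, 221.3]
tool_rot: [-2.668, 1.653, 0.004]
contact_force: [0.1, -0.2, -0.0]
width: 70.8
```

Call:
send_rows(
  increments=[
    [[-0.2,-0.4,0],0.15],
    [[-0.4,-0.8,0.1],0.3],
    [[-0.5,-1.0,0.2],0.45],
  ],
)

```text
clock: 0.75
ee_pos: [414.9, -374.9, 201.4]
tool_rot: [-2.333, 2.099, 0.006]
contact_force: [-0.1, 0.6, 0.3]
width: 60.6
```

```bash
python3 - <<'E'
from h import *
plan([466,-312,130],-90)
E
```

```text
t 0.75 p [ 414.9 -374.9  201.4] yaw -83.96 tilt [-0.     0.005 -1.   ] w 60.6 F [-0.1  0.6  0.3] j6 0.53
  goal [ 466 -312  130] shift [-0.568 -0.575  0.717] turn 0.134
```

Call:
send_rows(
  increments=[
    [[-0.2,-0.2,0.25],0.05],
    [[-0.4,-0.4,0.5],0.1],
    [[-0.57,-0.57,0.71],0.134],
    [[-0.57,-0.57,0.71],0.134],
    [[-0.57,-0.57,0.71],0.134],
  ],
)

```text
clock: 1.25
ee_pos: [465.5, -311.6, 130.3]
tool_rot: [-2.222, 2.217, 0.008]
contact_force: [-0.1, -0.5, 0.2]
width: 60.1
```

```bash
python3 - <<'E'
from h import *
plan([466,-312,100],-90)
m=eyes.camera_model("wrist"); im=eyes.camera("wrist"); cv2.imwrite("pics/w1.png",im[:,:,::-1]); np.savez("w1.npz",**m)
p,M,_=pose(); print(proj(m,[p[0],p[1],22]),proj(m,[466,-312,22]))
E
```

```text
t 1.25 p [ 465.5 -311.6  130.3] yaw -89.89 tilt [-0.002  0.005 -1.   ] w 60.1 F [-0.1 -0.5  0.2] j6 0.78
  goal [ 466 -312  100] shift [ 0.005 -0.006  0.303] turn 0.003
[320.9599536  234.08968084] [320.03311334 233.64721468]
```

View pics/w1.png

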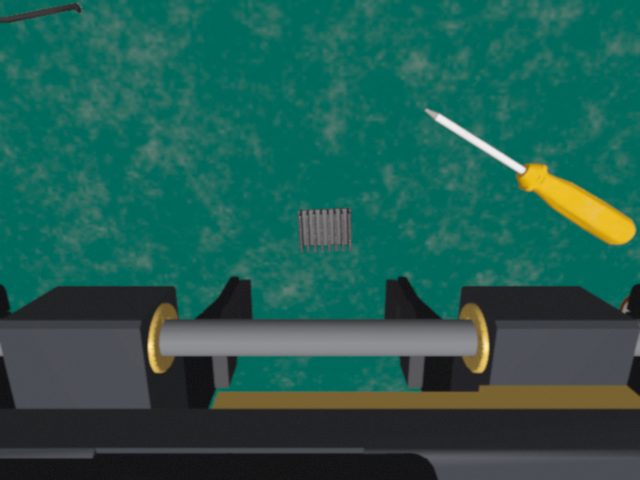

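```bash
python3 - <<'E'
from h import *
im=cv2.imread("pics/w1.png")[:,:,::-1]; crop(im,285,195,365,265,9,"pics/w1c.png")
E
```

```text
(no output)
```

View pics/w1c.png

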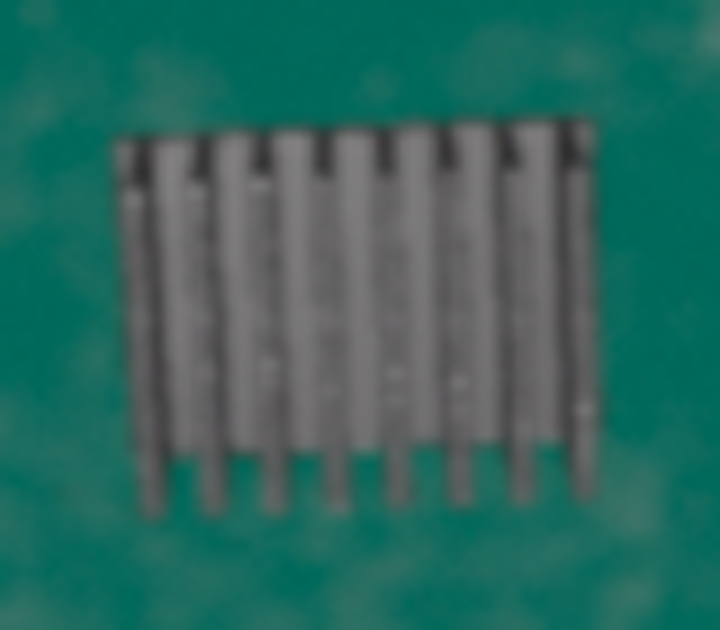

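```bash
python3 - <<'E'
from h import *
m=np.load("w1.npz")
f=lambda x,y:((x+.5)/9-.5+285,(y+.5)/9-.5+195)
F=np.array([onz(m,f(*c),22) for c in [(123,188),(591,168),(598,500),(140,518)]])
print(F.round(1),F.mean(0), np.linalg.norm(F[0]-F[1]),np.linalg.norm(F[1]-F[2]))
B=[onz(m,f(*c),3) for c in [(115,138),(595,120)]];print(np.round(B,1))
for v in (F[1]-F[0],F[2]-F[3],B[1]-B[0]): print(np.degrees(np.arctan2(v[1],v[0])))
E
```

```text
[[ 479.3 -296.5   22. ]
 [ 481.  -333.3   22. ]
 [ 453.7 -334.5   22. ]
 [ 452.1 -297.6   22. ]] [ 466.51715567 -315.46066396   22.        ] 36.772538835703436 27.307465297723162
[[ 479.4 -294.8    3. ]
 [ 481.  -335.     3. ]]
-87.31555304304062
-87.42203686609398
-87.63460455173669
```

```bash
python3 - <<'E'
from h import *
plan([466.5,-315.3,30],2.5)
E
```

```text
t 1.3 p [ 465.7 -312.7  131.1] yaw -89.96 tilt [-0.     0.004 -1.   ] w 59.8 F [ 0.6 -0.5 -0. ] j6 0.78
  goal [ 466.5 -315.3   30. ] shift [ 0.03  -0.008  1.011] turn -2.055
```

Call:
send_rows(
  increments=[
    [[0.03,-0.01,0.1],-0.18],
    [[0.03,-0.01,0.2],-0.36],
    [[0.03,-0.01,0.3],-0.54],
    [[0.03,-0.01,0.4],-0.72],
    [[0.03,-0.01,0.5],-0.9],
    [[0.03,-0.01,0.5],-1.0],
  ],
)

```text
clock: 1.9
ee_pos: [466.0, -317.1, 81.2]
tool_rot: [-2.901, 1.196, 0.002]
contact_force: [-0.1, 0.9, -0.8]
width: 60.0
```

Call:
send_rows(
  increments=[
    [[0,0,0.05],-0.18],
    [[0,0,0.1],-0.36],
    [[0,0,0.15],-0.54],
    [[0,0,0.2],-0.72],
    [[0,0,0.25],-0.9],
    [[0,0,0.25],-1.0],
    [[0,0,0.25],-1.0],
  ],
)

```text
clock: 2.6
ee_pos: [466.0, -319.1, 57.3]
tool_rot: [-3.14, -0.002, -0.003]
contact_force: [-0.4, -0.2, 0.0]
width: 60.3
```

```bash
python3 - <<'E'
from h import *
plan([466.5,-315.3,4],2.5)
E
```

```text
t 2.6 p [ 466.  -319.1   57.3] yaw 0.08 tilt [ 0.002  0.001 -1.   ] w 60.3 F [-0.4 -0.2  0. ] j6 -0.8
  goal [ 466.5 -315.3    4. ] shift [ 0.004 -0.037  0.533] turn -0.054
```

Call:
send_rows(
  increments=[
    [[0.0,-0.037,0.2],-0.054],
    [[0.0,-0.037,0.4],-0.054],
    [[0.0,-0.037,0.5],-0.054],
    [[0.0,-0.037,0.53],-0.054],
    [[0.0,-0.037,0.53],-0.054],
  ],
)

```text
clock: 3.1
ee_pos: [466.1, -315.8, 4.4]
tool_rot: [-3.14, -0.067, -0.003]
contact_force: [-0.6, 0.1, -0.2]
width: 60.1
```

Call:
send_rows(
  increments=[
    [[0,0,0],0],
    [[0,0,0],0],
    [[0,0,0],0],
    [[0,0,0],0],
    [[0,0,0],0],
    [[0,0,0],0],
  ],
  gripper=24,
  grip_force=5,
)

```text
clock: 3.7
ee_pos: [466.3, -315.9, 4.6]
tool_rot: [-3.14, -0.067, -0.004]
contact_force: [0.6, 0.4, 1.2]
width: 28.2
```

```bash
python3 - <<'E'
from h import *
plan([466.5,-315.3,4],2.5)
cv2.imwrite("pics/w2.png",eyes.camera("wrist")[:,:,::-1])
E
```

```text
t 3.7 p [ 466.3 -315.9    4.6] yaw 2.44 tilt [ 0.002  0.001 -1.   ] w 28.2 F [0.6 0.4 1.2] j6 -0.84
  goal [ 466.5 -315.3    4. ] shift [ 0.002 -0.006  0.006] turn -0.001
```

View pics/w2.png

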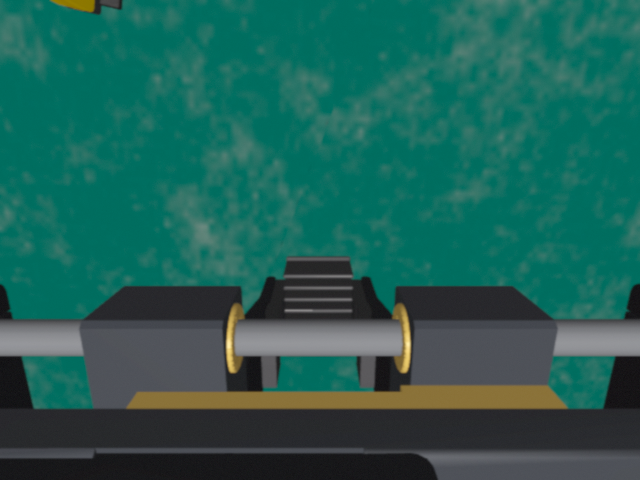

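Call:
send_rows(
  increments=[
    [[0,0,0],0],
    [[0,0,0],0],
    [[0,0,-0.1],0],
    [[0,0,-0.22],0.1],
    [[0,0,-0.22],0.25],
    [[0,0,-0.22],0.4],
    [[0,0,-0.22],0.55],
    [[0,0,-0.22],0.7],
    [[0,0,-0.22],0.85],
    [[0,0,-0.22],1.0],
  ],
  gripper=65,
)

```text
clock: 4.75
ee_pos: [466.3, -316.0, 27.3]
tool_rot: [-2.923, 1.147, -0.004]
contact_force: [-0.3, 0.7, 0.1]
width: 64.8
```

Call:
send_rows(
  increments=[
    [[0,0,0],0.15],
    [[0,0,0],0.3],
    [[0,0,0],0.45],
    [[0,0,0],0.6],
    [[0,0,0],0.75],
    [[0,0,0],0.9],
    [[0,0,0],1.0],
    [[0,0,0],1.0],
  ],
)

```text
clock: 5.55
ee_pos: [466.5, -316.2, 27.9]
tool_rot: [-2.262, 2.177, -0.003]
contact_force: [0.3, -0.2, -0.5]
width: 64.7
```

```bash
python3 - <<'E'
from h import *
plan([466.2,-315.8,3],-87.5)
E
```

```text
t 5.55 p [ 466.5 -316.2   27.9] yaw -87.82 tilt [ 0.003  0.    -1.   ] w 64.7 F [ 0.3 -0.2 -0.5] j6 0.73
  goal [ 466.2 -315.8    3. ] shift [-0.004  0.003  0.249] turn -0.007
```

Descend, grip across own y firmly, then lift.

Call:
send_rows(
  increments=[
    [[0,0.003,0.1],-0.007],
    [[0,0.003,0.2],-0.007],
    [[0,0.003,0.245],-0.007],
    [[0,0.003,0.25],-0.007],
    [[0,0.003,0.25],-0.007],
  ],
)

```text
clock: 6.05
ee_pos: [466.0, -316.0, 2.4]
tool_rot: [-2.268, 2.171, -0.002]
contact_force: [0.8, 0.3, -0.7]
width: 64.9
```

Call:
send_rows(
  increments=[
    [[0,0,0],0],
    [[0,0,0],0],
    [[0,0,0],0],
    [[0,0,0],0],
    [[0,0,0],0],
    [[0,0,0],0],
  ],
  gripper=30,
  grip_force=12,
)

```text
clock: 6.65
ee_pos: [466.1, -316.1, 2.5]
tool_rot: [-2.268, 2.171, -0.002]
contact_force: [0.9, 0.3, 1.3]
width: 39.6
```

```bash
python3 - <<'E'
from h import *
plan([466.2,-315.8,150],-87.5)
E
```

```text
t 6.65 p [ 466.1 -316.1    2.5] yaw -87.49 tilt [ 0.003  0.    -1.   ] w 39.6 F [0.9 0.3 1.3] j6 0.73
  goal [ 466.2 -315.8  150. ] shift [-0.003 -0.005 -1.475] turn 0.0
```

Call:
send_rows(
  increments=[
    [[0,0,0],0],
    [[0,0,0],0],
    [[0,0,-0.025],0],
    [[0,0,-0.045],0],
    [[0,0,-0.045],0],
  ],
  gripper=48,
)

```text
clock: 7.15
ee_pos: [466.3, -316.3, 7.4]
tool_rot: [-2.268, 2.171, -0.003]
contact_force: [-0.1, -0.3, 0.3]
width: 48.1
```

Call:
send_rows(
  increments=[
    [[0,0,0],0],
    [[0,0,0],0],
    [[0,0,0],0],
    [[0,0,0],0],
    [[0,0,0],0],
  ],
  gripper=30,
  grip_force=12,
)

```text
clock: 7.65
ee_pos: [466.3, -316.3, 7.4]
tool_rot: [-2.268, 2.171, -0.003]
contact_force: [-0.8, -0.9, 0.5]
width: 36.9
```

Call:
send_rows(
  increments=[
    [[0,0,-0.05],0],
    [[0,0,-0.2],0],
    [[0,0,-0.45],0],
    [[0,0,-0.7],0],
    [[0,0,-0.9],0],
    [[0,0,-1.0],0],
  ],
)

```text
clock: 8.25
ee_pos: [466.9, -317.1, 110.4]
tool_rot: [-2.268, 2.171, -0.01]
contact_force: [0.5, -1.1, 0.3]
width: 37.0
```

Call:
send_rows(
  increments=[
    [[-0.1,0,-0.2],0],
    [[-0.3,0,-0.4],0],
    [[-0.6,0,-0.55],0],
    [[-0.9,0,-0.63],0],
    [[-1.0,0,-0.65],0],
  ],
)

```text
clock: 8.75
ee_pos: [461.3, -214.3, 176.0]
tool_rot: [-2.27, 2.168, -0.009]
contact_force: [0.5, -0.4, -0.7]
width: 37.3
```

Call:
send_rows(
  increments=[
    [[-0.4,0,0],-0.05],
    [[-0.75,0,0],-0.1],
    [[-1.0,0,0],-0.2],
  ],
)

```text
clock: 9.05
ee_pos: [455.9, -112.8, 175.5]
tool_rot: [-2.437, 1.98, -0.007]
contact_force: [0.1, -0.2, -0.7]
width: 36.7
```

```bash
python3 - <<'E'
from h import *
plan([444,8,170],-69)
E
```

```text
t 9.05 p [ 455.9 -112.8  175.5] yaw -78.2 tilt [ 0.004 -0.002 -1.   ] w 36.7 F [ 0.1 -0.2 -0.7] j6 0.88
  goal [444   8 170] shift [-1.207 -0.13   0.053] turn -0.204
```

Call:
send_rows(
  increments=[
    [[-0.4,-0.04,0],-0.06],
    [[-0.75,-0.08,0.02],-0.12],
    [[-0.95,-0.13,0.05],-0.204],
    [[-0.95,-0.13,0.05],-0.204],
  ],
)

```text
clock: 9.45
ee_pos: [448.3, -15.2, 169.8]
tool_rot: [-2.592, 1.774, -0.004]
contact_force: [0.5, -0.8, -0.0]
width: 36.8
```

```bash
python3 - <<'E'
from h import *
plan([444,8,170],-69)
E
```

```text
t 9.45 p [448.3 -15.2 169.8] yaw -68.79 tilt [ 0.003 -0.001 -1.   ] w 36.8 F [ 0.5 -0.8 -0. ] j6 0.92
  goal [444   8 170] shift [-0.232 -0.044 -0.002] turn 0.005
```

Call:
send_rows(
  increments=[
    [[-0.15,-0.03,0],0.005],
    [[-0.23,-0.045,0],0.005],
    [[-0.23,-0.045,0],0.005],
    [[-0.23,-0.045,0],0.005],
  ],
)

```text
clock: 9.85
ee_pos: [444.7, 7.0, 169.9]
tool_rot: [-2.588, 1.78, -0.006]
contact_force: [-0.4, -0.5, 0.1]
width: 36.9
```

```bash
python3 - <<'E'
from h import *
plan([444,8,170],-69)
m=eyes.camera_model("wrist"); im=eyes.camera("wrist"); cv2.imwrite("pics/w3.png",im[:,:,::-1]); np.savez("w3.npz",**m)
cv2.imwrite("pics/t3b.png",eyes.camera("top")[:,:,::-1])
print(proj(m,[481.5,22,54]))
E
```

```text
t 9.85 p [444.7   7.  169.9] yaw -69.05 tilt [ 0.003 -0.002 -1.   ] w 36.9 F [-0.4 -0.5  0.1] j6 0.97
  goal [444   8 170] shift [-0.012  0.003 -0.002] turn -0.001
[317.37114023 178.30205828]
```

View pics/w3.png

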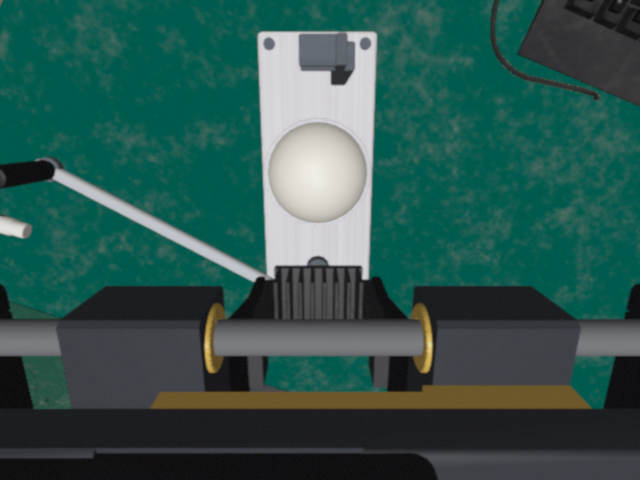

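```bash
python3 - <<'E'
from h import *
from scipy.optimize import least_squares
m=np.load("w3.npz"); im=cv2.imread("pics/w3.png"); 
lab=cv2.cvtColor(im,cv2.COLOR_BGR2LAB).astype(int)
print(lab[172,318],lab[240,330],lab[215,318],lab[80,318], lab[240,280])
b=lab[:,:,2]
mask=((b>=132)&(lab[:,:,0]>110)&(lab[:,:,1]>120)).astype(np.uint8)
mask[:100]=0;mask[245:]=0;mask[:,:250]=0;mask[:,390:]=0
mask=cv2.morphologyEx(mask,cv2.MORPH_OPEN,np.ones((3,3)))
cs,_=cv2.findContours(mask,cv2.RETR_EXTERNAL,cv2.CHAIN_APPROX_NONE)
c=max(cs,key=cv2.contourArea); print(cv2.contourArea(c),cv2.fitEllipse(c),cv2.boundingRect(c))
v=im.copy(); cv2.drawContours(v,[c],-1,(0,0,255),1); cv2.imwrite("pics/w3m.png",cv2.resize(v[90:270,230:410],None,fx=3.3,fy=3.3))
P=c[:,0,:].astype(float)
D=np.array([ray(m,p)[1] for p in P]); D/=np.linalg.norm(D,axis=1)[:,None]; o=ray(m,(0,0))[0]
def res(q):
    cc=np.array([q[0],q[1],14.])-o; d=np.linalg.norm(cc)
    return (np.arccos(D@cc/d)-np.arcsin(q[2]/d))*d
r=least_squares(res,[481,22,40],loss="soft_l1"); print(r.x, np.abs(r.fun).mean())
# stand plate corners/bolts
E
```

```text
[237 127 132] [213 129 126] [201 127 133] [219 129 126] [216 129 126]
7285.5 ((317.0760498046875, 172.13656616210938), (95.2517318725586, 97.39228820800781), 2.8439433574676514) (270, 124, 96, 98)
[480.87442504  21.96067447  38.33097794] 0.23250420883671008
```

View pics/w3m.png

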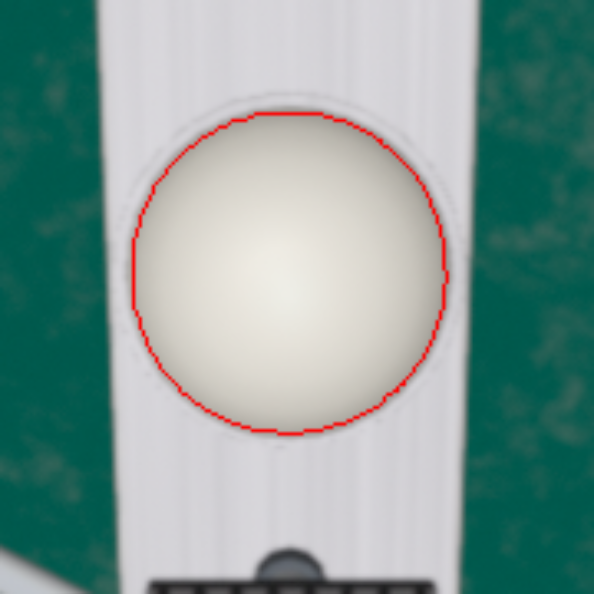

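```bash
python3 - <<'E'
from h import *
plan([481,21.5,75],-69)
E
```

```text
t 9.95 p [444.7   6.9 169.9] yaw -69.08 tilt [ 0.003 -0.001 -1.   ] w 37.1 F [-0.4  0.2 -1.2] j6 0.97
  goal [481.   21.5  75. ] shift [-0.009 -0.389  0.95 ] turn -0.002
```

Call:
send_rows(
  increments=[
    [[0,-0.2,0.1],0],
    [[-0.009,-0.389,0.3],0],
    [[-0.009,-0.389,0.55],0],
    [[-0.009,-0.389,0.8],0],
    [[-0.009,-0.389,0.93],0],
    [[-0.009,-0.389,0.95],0],
    [[-0.009,-0.389,0.95],0],
    [[-0.009,-0.389,0.95],0],
  ],
)

```text
clock: 10.75
ee_pos: [481.7, 21.1, 75.6]
tool_rot: [-2.586, 1.781, -0.008]
contact_force: [0.5, 0.2, -0.0]
width: 37.0
```

```bash
python3 - <<'E'
from h import *
plan([481,21.5,61.5],-69)
E
```

```text
t 10.75 p [481.7  21.1  75.6] yaw -69.1 tilt [ 0.005 -0.002 -1.   ] w 37.0 F [ 0.5  0.2 -0. ] j6 1.02
  goal [481.   21.5  61.5] shift [-0.007  0.006  0.141] turn -0.002
```

Call:
send_rows(
  increments=[
    [[-0.004,0.004,0.04],0],
    [[-0.004,0.004,0.08],0],
    [[-0.004,0.004,0.11],0],
    [[-0.004,0.004,0.125],0],
    [[-0.004,0.004,0.13],0],
    [[-0.004,0.004,0.13],0],
  ],
)

```text
clock: 11.35
ee_pos: [481.2, 21.4, 62.5]
tool_rot: [-2.587, 1.781, -0.007]
contact_force: [-0.4, -0.0, -0.6]
width: 37.4
```

Call:
send_rows(
  increments=[
    [[0,0,0.005],0],
    [[0,0,0.005],0],
  ],
)

```text
clock: 11.55
ee_pos: [481.3, 21.4, 62.0]
tool_rot: [-2.587, 1.781, -0.008]
contact_force: [-0.2, -0.9, -0.2]
width: 37.0
```

```bash
python3 - <<'E'
from h import *
plan([481,21.5,61.5],-69)
E
```

```text
t 11.55 p [481.3  21.4  62. ] yaw -69.09 tilt [ 0.005 -0.002 -1.   ] w 37.0 F [-0.2 -0.9 -0.2] j6 1.02
  goal [481.   21.5  61.5] shift [-0.002  0.002  0.005] turn -0.002
```

Step down until contact shows.

Call:
send_rows(
  increments=[
    [[0,0,0.005],0],
    [[0,0,0.005],0],
  ],
)

```text
clock: 11.75
ee_pos: [481.3, 21.4, 61.5]
tool_rot: [-2.587, 1.781, -0.008]
contact_force: [-0.3, -0.9, -0.1]
width: 36.9
```

Call:
send_rows(
  increments=[
    [[0,0,0.005],0],
    [[0,0,0.005],0],
  ],
)

```text
clock: 11.95
ee_pos: [481.3, 21.4, 61.3]
tool_rot: [-2.587, 1.781, -0.008]
contact_force: [-0.7, 0.4, 2.4]
width: 37.1
```

Call:
send_rows(
  increments=[
    [[0,0,-0.002],0],
    [[0,0,-0.002],0],
    [[0,0,-0.002],0],
  ],
  grip_force=3,
)

```text
clock: 12.25
ee_pos: [481.3, 21.4, 61.4]
tool_rot: [-2.587, 1.781, -0.008]
contact_force: [-1.0, 0.2, 0.1]
width: 36.7
```

Call:
send_rows(
  increments=[
    [[0,0,0],0],
    [[0,0,0],0],
    [[0,0,0],0],
  ],
  gripper=48,
)

```text
clock: 12.55
ee_pos: [481.3, 21.4, 61.3]
tool_rot: [-2.587, 1.781, -0.008]
contact_force: [0.0, -0.9, -0.3]
width: 46.7
```

```bash
python3 - <<'E'
from h import *
plan([481,21.5,61.5],-69)
im=eyes.camera("wrist"); crop(im,220,220,420,370,4,"pics/w4.png")
im=eyes.camera("side"); crop(im,270,230,390,330,6,"pics/s4.png")
E
```

```text
t 12.55 p [481.3  21.4  61.3] yaw -69.09 tilt [ 0.005 -0.002 -1.   ] w 46.7 F [ 0.  -0.9 -0.3] j6 1.02
  goal [481.   21.5  61.5] shift [-0.002  0.003 -0.002] turn -0.002
```

View pics/w4.png

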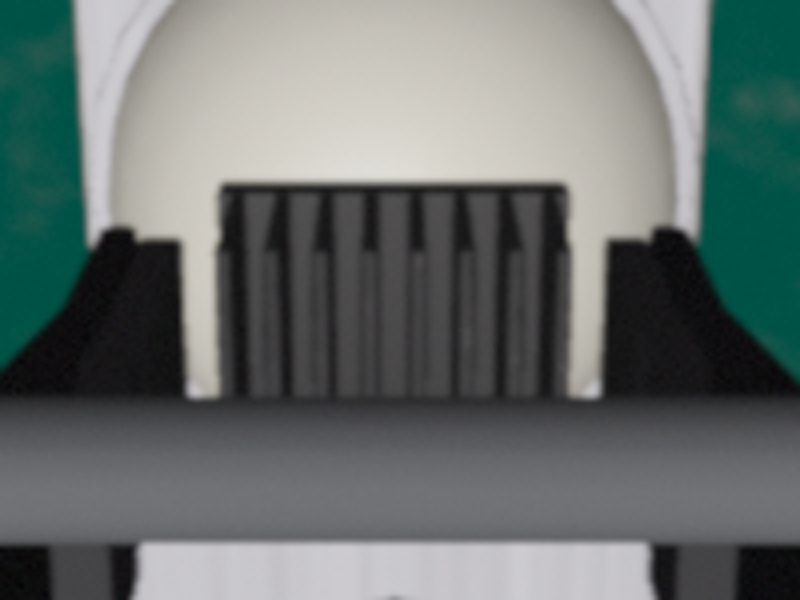

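View pics/s4.png

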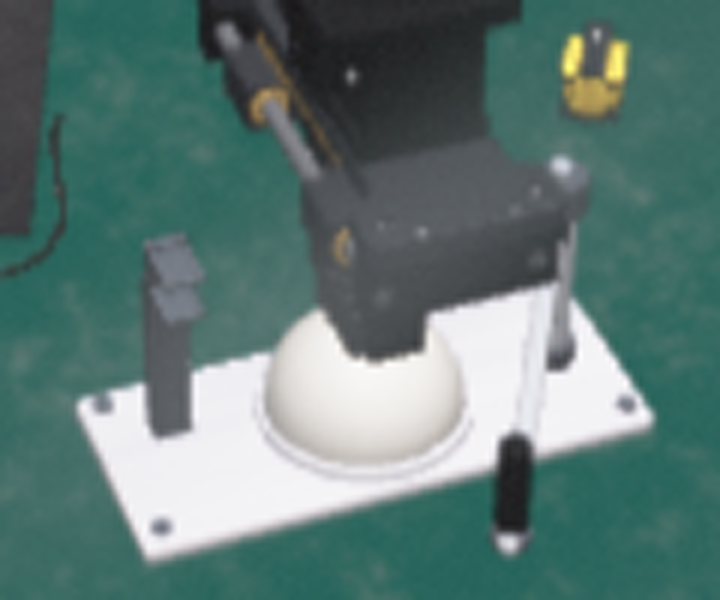

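Call:
send_rows(
  increments=[
    [[0,0,0],0],
    [[0,0,0],0],
    [[0,0,0],0],
    [[0,0,-0.03],0],
    [[0,0,-0.1],0],
    [[0,0,-0.2],0],
    [[0,0,-0.4],0],
    [[0,0,-0.65],0],
    [[0,0,-0.9],0],
    [[0,0,-0.9],0],
  ],
  gripper=60,
)

```text
clock: 13.65
ee_pos: [483.3, 21.2, 155.0]
tool_rot: [-2.584, 1.779, -0.02]
contact_force: [-0.2, -0.1, -0.0]
width: 60.2
```

```bash
python3 - <<'E'
from h import *
plan([444,8,150],-69)
m=eyes.camera_model("wrist");np.savez("w5.npz",**m)
im=eyes.camera("wrist"); cv2.imwrite("pics/w5f.png",im[:,:,::-1]);crop(im,240,170,400,290,5,"pics/w5.png")
im=eyes.camera("side"); crop(im,270,230,390,330,6,"pics/s5.png")
E
```

```text
t 13.65 p [483.3  21.2 155. ] yaw -69.08 tilt [ 0.013 -0.003 -1.   ] w 60.2 F [-0.2 -0.1 -0. ] j6 1.02
  goal [444   8 150] shift [-0.018  0.415  0.045] turn -0.002
```

View pics/w5.png

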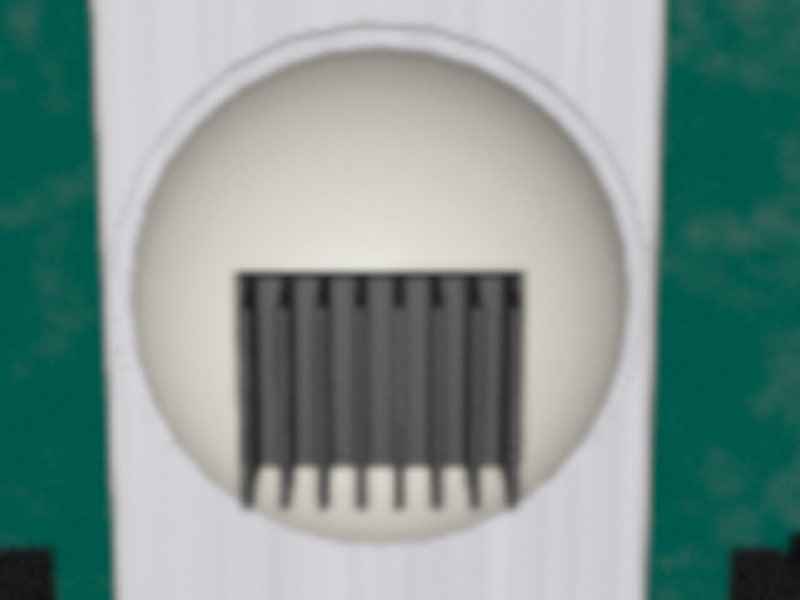

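View pics/s5.png

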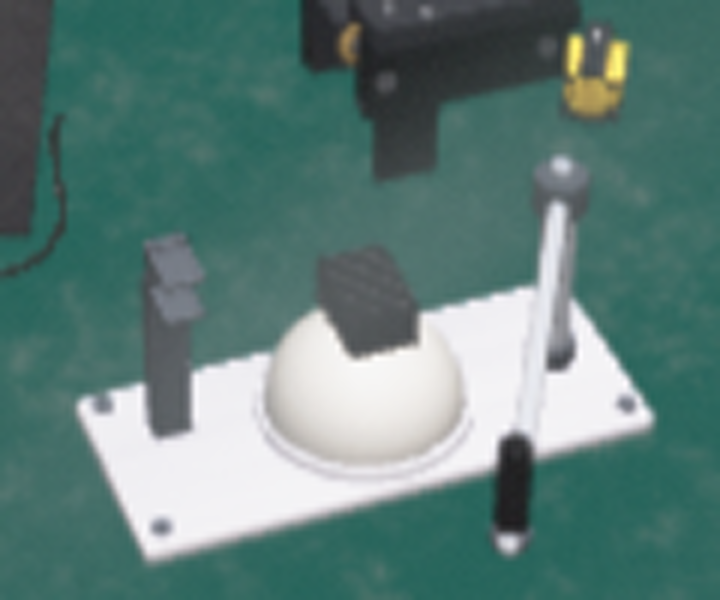

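```bash
python3 - <<'E'
from h import *
m=np.load("w5.npz")
a=np.radians(-69.1); X=np.array([np.cos(a),np.sin(a),0]); Y=np.array([np.sin(a),-np.cos(a),0])
def q(P): u=proj(m,P); return ((u[0]+.5-240)*5-.5,(u[1]+.5-170)*5-.5)
for tilt in(-5,0,5):
  th=np.radians(tilt); c=np.array([481.2,21.4,54.])
  # tilt about X axis (tool x): Y->Y cos + Z sin
  Z=np.array([0,0,1.]); Yt=Y*np.cos(th)+Z*np.sin(th); Zt=Z*np.cos(th)-Y*np.sin(th)
  for n,(u,v,w) in {"baseback L":(-20,-14,0),"R":(20,-14,0),"base front R":(20,14,3),"fin top back R":(18.5,-14,22),"fin top front L":(-18.5,14,22),"front R":(18.5,14,22)}.items():
    print(tilt,n,np.round(q(c+u*X+v*Yt+w*Zt),0))
E
```

```text
-5 baseback L [240. 266.]
-5 R [530. 265.]
-5 base front R [526. 461.]
-5 fin top back R [531. 318.]
-5 fin top front L [245. 519.]
-5 front R [526. 518.]
0 baseback L [240. 264.]
0 R [529. 263.]
0 base front R [527. 462.]
0 fin top back R [530. 301.]
0 fin top front L [245. 509.]
0 front R [527. 508.]
5 baseback L [241. 262.]
5 R [529. 262.]
5 base front R [528. 463.]
5 fin top back R [530. 284.]
5 fin top front L [244. 498.]
5 front R [527. 497.]
```

Call:
send_rows(
  increments=[
    [[-0.15,0,-0.02],-0.1],
    [[-0.4,0,-0.05],-0.28],
    [[-0.7,0,-0.05],-0.46],
    [[-0.95,0,-0.05],-0.64],
    [[-1.0,0,-0.05],-0.76],
  ],
)

```text
clock: 14.25
ee_pos: [442.5, 116.8, 155.6]
tool_rot: [3.0, -0.931, 0.004]
contact_force: [0.2, 0.6, 0.4]
width: 60.2
```

```bash
python3 - <<'E'
from h import *
plan([434.5,175,160],-9)
im=eyes.camera("wrist"); cv2.imwrite("pics/w6.png",im[:,:,::-1])
E
```

```text
t 14.25 p [442.5 116.8 155.6] yaw -34.48 tilt [ 0.002 -0.002 -1.   ] w 60.2 F [0.2 0.6 0.4] j6 0.62
  goal [434.5 175.  160. ] shift [-0.396 -0.434 -0.045] turn -0.566
```

Call:
send_rows(
  increments=[
    [[-0.13,-0.14,-0.02],-0.16],
    [[-0.3,-0.3,-0.04],-0.34],
    [[-0.4,-0.43,-0.045],-0.5],
    [[-0.4,-0.43,-0.045],-0.566],
    [[-0.4,-0.43,-0.045],-0.566],
    [[-0.4,-0.43,-0.045],-0.566],
  ],
)

```text
clock: 14.9
ee_pos: [433.9, 174.3, 159.4]
tool_rot: [3.13, -0.248, 0.002]
contact_force: [0.2, -0.2, -0.7]
width: 60.2
```

```bash
python3 - <<'E'
from h import *
plan([434.5,175,110],-9)
m=eyes.camera_model("wrist");np.savez("w7.npz",**m)
im=eyes.camera("wrist"); cv2.imwrite("pics/w7.png",im[:,:,::-1])
print(proj(m,[434.5,175,136]))
E
```

```text
t 14.9 p [433.9 174.3 159.4] yaw -9.05 tilt [ 0.001 -0.002 -1.   ] w 60.2 F [ 0.2 -0.2 -0.7] j6 0.3
  goal [434.5 175.  110. ] shift [ 0.004 -0.009  0.494] turn -0.001
[320.6904674  278.70439411]
```

View pics/w7.png

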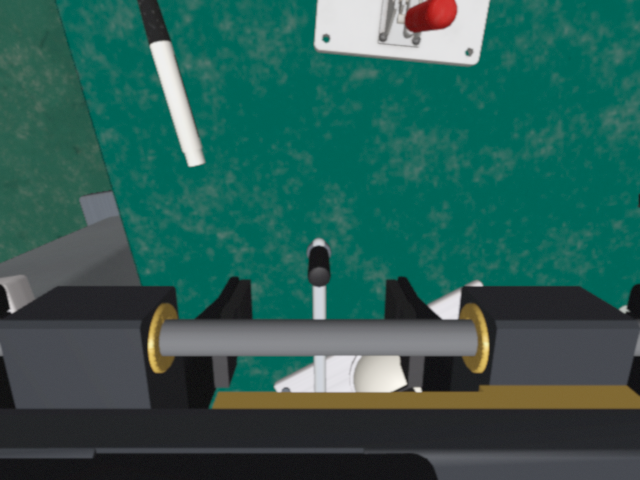

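Call:
send_rows(
  increments=[
    [[0,0,0.1],0],
    [[0,0,0.25],0],
    [[0,0,0.4],0],
    [[0,0,0.49],0],
    [[0,0,0.505],0],
    [[0,0,0.505],0],
  ],
  gripper=45,
)

```text
clock: 15.55
ee_pos: [434.0, 173.9, 108.7]
tool_rot: [3.13, -0.249, 0.001]
contact_force: [0.1, -0.8, 0.2]
width: 44.9
```

Call:
send_rows(
  increments=[
    [[0,0,0],0],
    [[0,0,0],0],
    [[0,0,0],0],
    [[0,0,0],0],
    [[0,0,0],0],
  ],
  gripper=15,
)

```text
clock: 16.05
ee_pos: [434.0, 173.9, 108.9]
tool_rot: [3.13, -0.248, 0.002]
contact_force: [-0.2, 0.9, 0.6]
width: 17.6
```

```bash
cat > arc.py <<'E'
from h import *
H=np.array([406.3,-7.0])
p,M,st=pose(); plan(p,None)
r=p[:2]-H; print("angle",np.degrees(np.arctan2(r[1],r[0]))-20.95,"r",np.linalg.norm(r))
def steps(degs,z):
    for d in degs:
        b=np.radians(20.95+d); g=np.array([*(H+185*np.array([np.cos(b),np.sin(b)])),z])
        s=M.T@(g-p)/100; cur=np.degrees(np.arctan2(M[1,0],M[0,0])); tr=-((20.95+d-90)-cur)
        print(d,s.round(2),round(np.radians(tr)/(np.pi/4),2))
E
python3 - <<'E'
from arc import *
steps([60,57,53,48,43,38,33,28,23],109)
cv2.imwrite("pics/w8.png",eyes.camera("wrist")[:,:,::-1])
E
```

```text
t 16.05 p [434.  173.9 108.9] yaw -9.08 tilt [ 0.001 -0.002 -1.   ] w 17.6 F [-0.2  0.9  0.6] j6 0.3
  goal [434.  173.9 108.9] shift [0. 0. 0.] turn 0.0
angle 60.332247061868514 r 183.05944164349523
60 [ 0.01 -0.02 -0.  ] -0.0
57 [ 0.11 -0.02 -0.  ] 0.07
53 [ 0.24 -0.01 -0.  ] 0.15
48 [ 0.4   0.02 -0.  ] 0.27
43 [0.55 0.06 0.  ] 0.38
38 [0.7  0.11 0.  ] 0.49
33 [0.85 0.18 0.  ] 0.6
28 [0.99 0.26 0.  ] 0.71
23 [1.12 0.35 0.  ] 0.82
```

View pics/w8.png

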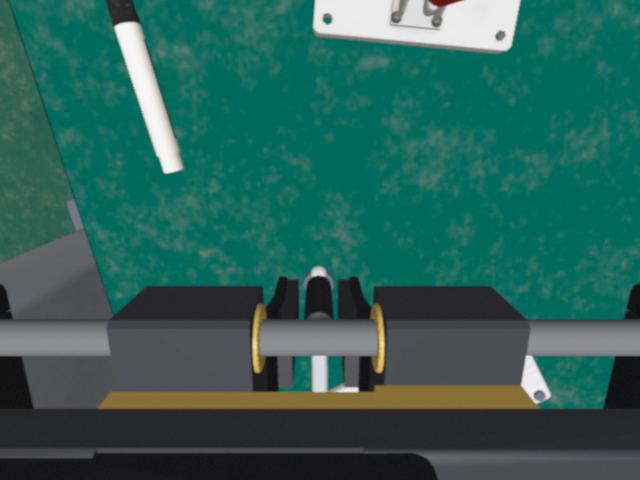

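Call:
send_rows(
  increments=[
    [[0.05,-0.02,0],0.03],
    [[0.11,-0.02,0],0.07],
    [[0.24,-0.01,0],0.15],
    [[0.4,0.02,0],0.27],
    [[0.55,0.06,0],0.38],
    [[0.7,0.11,0],0.49],
    [[0.85,0.18,0],0.6],
    [[0.92,0.22,0],0.66],
  ],
  gripper=15,
)

```text
clock: 16.9
ee_pos: [523.6, 137.1, 109.0]
tool_rot: [2.96, -1.05, 0.005]
contact_force: [0.0, 0.3, -0.7]
width: 14.9
```

```bash
python3 - <<'E'
from arc import *
steps([28,25,20,16,12,9,7,5,3,1,0,-1],109)
cv2.imwrite("pics/w9.png",eyes.camera("wrist")[:,:,::-1])
im=eyes.camera("side"); crop(im,270,230,390,330,6,"pics/s9.png")
E
```

```text
t 16.9 p [523.6 137.1 109. ] yaw -39.05 tilt [ 0.003 -0.002 -1.   ] w 14.9 F [ 0.   0.3 -0.7] j6 0.73
  goal [523.6 137.1 109. ] shift [0. 0. 0.] turn 0.0
angle 29.906839123459566 r 185.80050263947777
28 [0.06 0.01 0.  ] 0.04
25 [0.16 0.02 0.  ] 0.11
20 [0.32 0.04 0.  ] 0.22
16 [0.44 0.06 0.  ] 0.31
12 [0.57 0.1  0.  ] 0.4
9 [0.66 0.13 0.  ] 0.47
7 [0.72 0.16 0.  ] 0.51
5 [0.78 0.18 0.  ] 0.56
3 [0.84 0.21 0.  ] 0.6
1 [0.89 0.24 0.  ] 0.64
0 [0.92 0.26 0.  ] 0.67
-1 [0.95 0.27 0.  ] 0.69
```

View pics/w9.png

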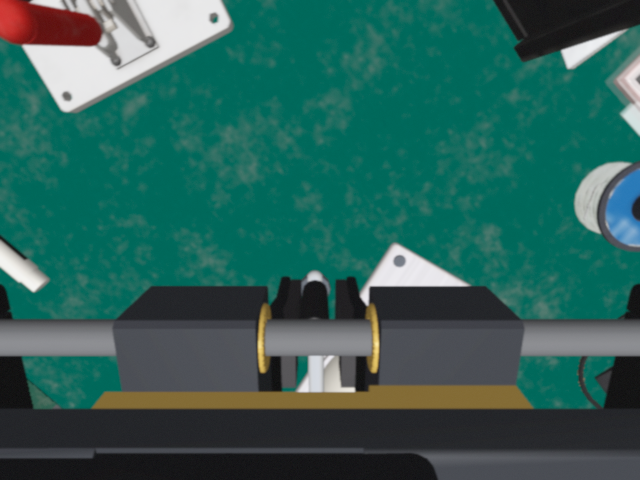

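View pics/s9.png

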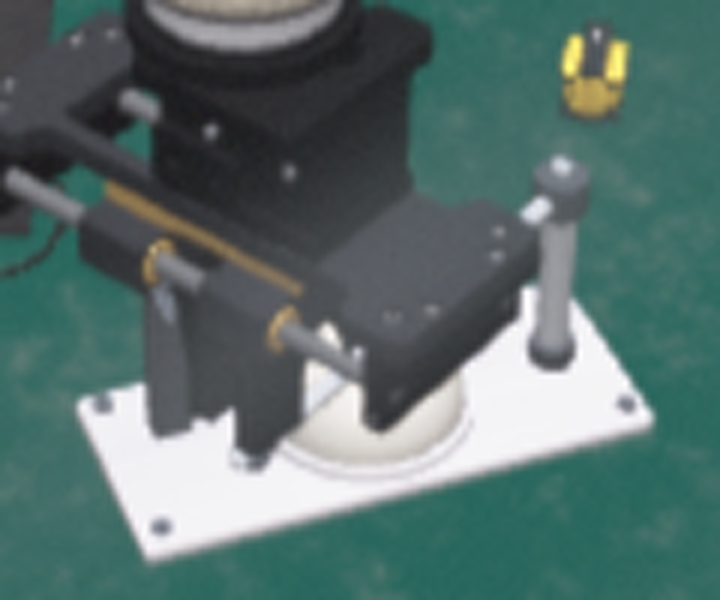

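Call:
send_rows(
  increments=[
    [[0.06,0.01,0],0.04],
    [[0.16,0.02,0],0.11],
    [[0.32,0.04,0],0.22],
    [[0.44,0.06,0],0.31],
    [[0.57,0.1,0],0.4],
    [[0.66,0.13,0],0.47],
    [[0.72,0.16,0],0.51],
    [[0.78,0.18,0],0.56],
  ],
)

```text
clock: 17.8
ee_pos: [572.4, 73.8, 109.2]
tool_rot: [2.661, -1.669, 0.005]
contact_force: [-0.6, -0.7, 0.8]
width: 15.0
```

```bash
python3 - <<'E'
from arc import *
steps([5,3,2,1,0,-1,-1.5],109)
cv2.imwrite("pics/w10.png",eyes.camera("wrist")[:,:,::-1])
E
```

```text
t 17.8 p [572.4  73.8 109.2] yaw -64.21 tilt [ 0.002 -0.002 -1.   ] w 15.0 F [-0.6 -0.7  0.8] j6 1.06
  goal [572.4  73.8 109.2] shift [0. 0. 0.] turn 0.0
angle 4.98690893756045 r 184.7461095160485
5 [-0. -0.  0.] -0.0
3 [ 0.06 -0.    0.  ] 0.04
2 [ 0.1 -0.   0. ] 0.06
1 [0.13 0.   0.  ] 0.09
0 [0.16 0.   0.  ] 0.11
-1 [0.19 0.01 0.  ] 0.13
-1.5 [0.21 0.01 0.  ] 0.14
```

View pics/w10.png

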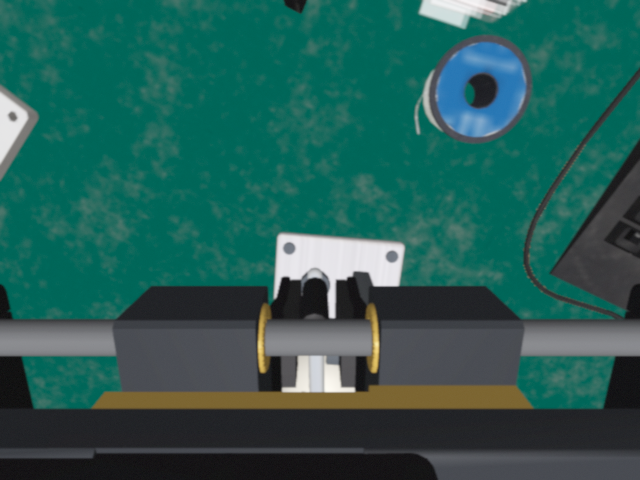

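Call:
send_rows(
  increments=[
    [[0.03,0,0],0.02],
    [[0.06,0,0],0.04],
    [[0.1,0,0],0.06],
    [[0.13,0,0],0.09],
    [[0.16,0,0],0.11],
    [[0.17,0,0],0.11],
    [[0.17,0,0],0.11],
  ],
)

```text
clock: 18.55
ee_pos: [580.6, 57.8, 109.3]
tool_rot: [-2.585, 1.785, -0.006]
contact_force: [-0.4, 0.7, 0.6]
width: 14.9
```

Call:
send_rows(
  increments=[
    [[0.005,0,0],0],
    [[0.01,0,0],0],
    [[0.01,0,0],0],
  ],
)

```text
clock: 18.85
ee_pos: [580.6, 57.6, 109.3]
tool_rot: [-2.584, 1.785, -0.004]
contact_force: [-0.6, 3.9, 0.1]
width: 15.1
```

Call:
send_rows(
  increments=[
    [[0.005,0,0],0],
    [[0.01,0,0],0],
    [[0.01,0,0],0],
  ],
)

```text
clock: 19.15
ee_pos: [580.6, 57.5, 109.3]
tool_rot: [-2.583, 1.785, -0.002]
contact_force: [-1.3, 5.2, 1.6]
width: 15.4
```

Call:
send_rows(
  increments=[
    [[0.01,0,0],0],
    [[0.02,0,0],0],
    [[0.02,0,0],0],
  ],
)

```text
clock: 19.45
ee_pos: [581.0, 56.5, 109.2]
tool_rot: [-2.582, 1.785, 0.0]
contact_force: [-1.6, 6.1, 0.9]
width: 17.4
```

```bash
python3 - <<'E'
from arc import *
E
```

```text
t 19.45 p [581.   56.5 109.2] yaw -69.33 tilt [ 0.001  0.002 -1.   ] w 17.4 F [-1.6  6.1  0.9] j6 1.11
  goal [581.   56.5 109.2] shift [0. 0. 0.] turn 0.0
angle -0.9638286682105353 r 185.91351860857154
```

Call:
send_rows(
  increments=[
    [[0,0,0],0],
    [[0,0,0],0],
    [[0,0,0],0],
    [[0,0,-0.1],0],
    [[0,0,-0.25],0],
    [[0,0,-0.45],0],
    [[0,0,-0.7],0],
    [[0,0,-0.7],0],
  ],
  gripper=45,
)

```text
clock: 20.25
ee_pos: [583.9, 55.9, 183.4]
tool_rot: [-2.579, 1.783, -0.012]
contact_force: [1.0, -0.1, 0.5]
width: 44.7
```

```bash
python3 - <<'E'
from arc import *
m=eyes.camera_model("wrist");np.savez("w11.npz",**m)
im=eyes.camera("wrist"); cv2.imwrite("pics/w11.png",im[:,:,::-1])
E
```

```text
t 20.25 p [583.9  55.9 183.4] yaw -69.32 tilt [ 0.01   0.001 -1.   ] w 44.7 F [ 1.  -0.1  0.5] j6 1.11
  goal [583.9  55.9 183.4] shift [0. 0. 0.] turn 0.0
angle -1.4542223598029125 r 188.35584308477442
```

View pics/w11.png

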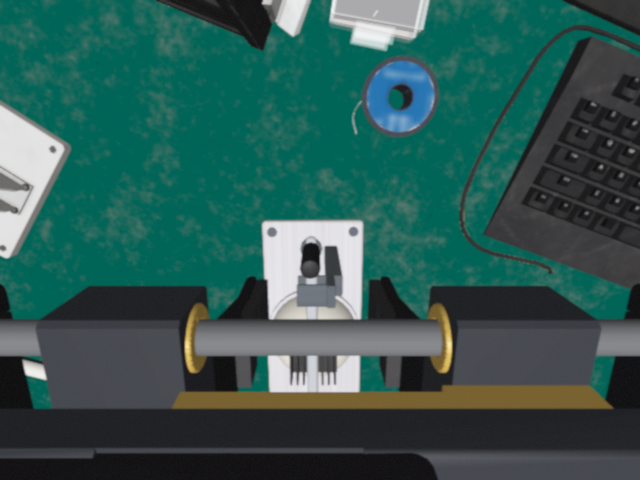

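Call:
send_rows(
  increments=[
    [[0,0.1,-0.2],0],
    [[0,0.4,-0.35],0],
    [[0,0.8,-0.4],0],
    [[0,1.0,-0.4],0],
    [[0,1.0,-0.4],0],
  ],
)

```text
clock: 20.8
ee_pos: [485.1, 20.4, 220.2]
tool_rot: [-2.581, 1.787, -0.002]
contact_force: [-0.0, -0.1, -0.0]
width: 45.2
```

Call:
send_rows(
  increments=[
    [[0,0.2,0],0],
    [[0,0.5,0],0],
    [[0,0.6,0],0],
    [[0,0.6,0],0],
    [[0,0.6,0],0],
  ],
)

```text
clock: 21.3
ee_pos: [430.7, -0.9, 220.3]
tool_rot: [-2.58, 1.787, -0.005]
contact_force: [0.2, -0.5, -0.1]
width: 44.8
```

```bash
python3 - <<'E'
from h import *
plan([430,0,220])
m=eyes.camera_model("wrist");np.savez("w12.npz",**m)
im=eyes.camera("wrist"); cv2.imwrite("pics/w12.png",im[:,:,::-1]); crop(im,240,40,400,280,2.4,"pics/w12c.png")
im=eyes.camera("side"); cv2.imwrite("pics/s12f.png",im[:,:,::-1]);crop(im,270,230,390,330,6,"pics/s12.png")
im=eyes.camera("top"); cv2.imwrite("pics/t12f.png",im[:,:,::-1])
E
```

```text
t 21.3 p [430.7  -0.9 220.3] yaw -69.43 tilt [ 0.005  0.001 -1.   ] w 44.8 F [ 0.2 -0.5 -0.1] j6 0.95
  goal [430   0 220] shift [-0.011  0.003  0.003] turn 0.0
```

View pics/w12.png

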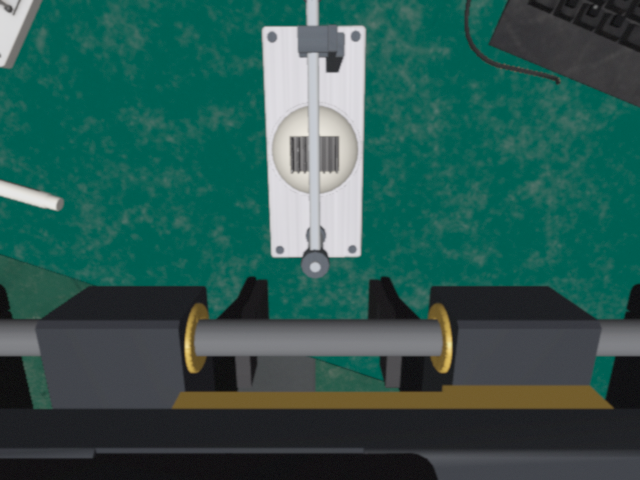

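View pics/s12.png

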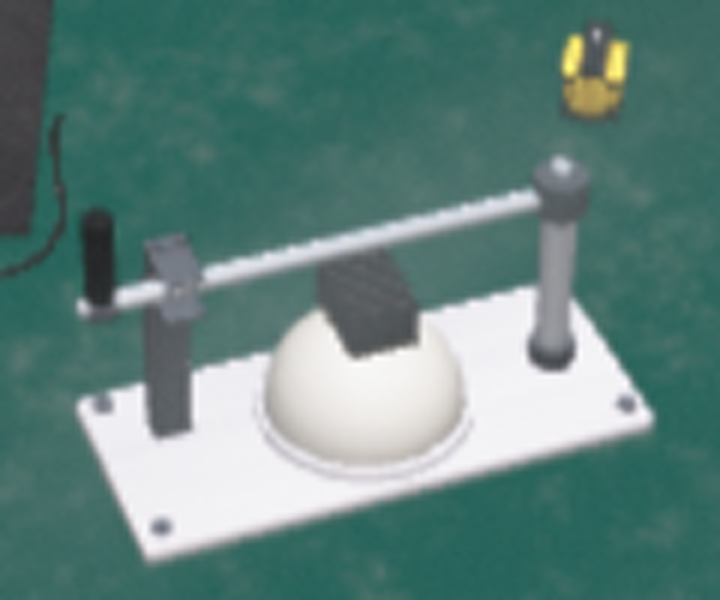

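View pics/t12f.png

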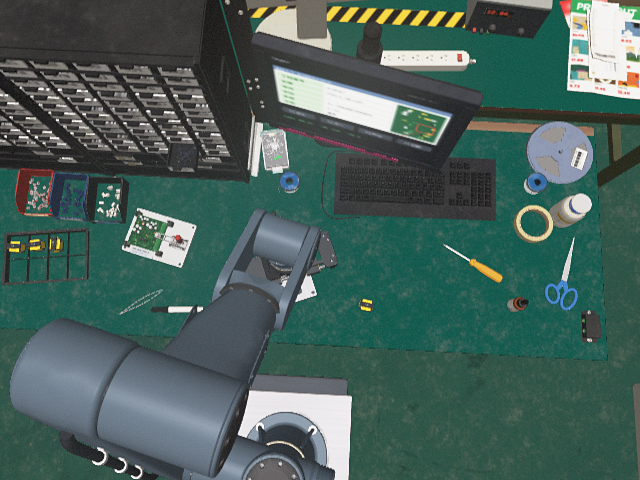

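```bash
python3 - <<'E'
from h import *
m=np.load("w12.npz"); im=cv2.imread("pics/w12.png"); g=cv2.cvtColor(im,cv2.COLOR_BGR2GRAY).astype(float)
P=[]
for y in list(range(3,24))+list(range(136,170,2)):
    lab=cv2.cvtColor(im[y:y+1],cv2.COLOR_BGR2LAB)[0].astype(int)
    row=lab[300:330]; ok=(row[:,0]>130) if y>100 else (row[:,1]>118)
    xs=np.where(ok)[0]+300
    if len(xs): P.append(onz(m,(xs.mean(),y),94.5)); 
    if y in(5,20,140,160): print(y,xs.min(),xs.max())
P=np.array(P); v=np.polyfit(P[:,0],P[:,1],1); print("bar dir",np.degrees(np.arctan(v[0])),"y at hinge x406.3",np.polyval(v,406.3),"dist from dome",(np.polyval(v,481)-21.5)*np.cos(np.arctan(v[0])))
# plate side edges at z=10
for side in(0,1):
    Q=[]
    for y in list(range(60,240,4)):
        lab=cv2.cvtColor(im[y:y+1],cv2.COLOR_BGR2LAB)[0].astype(int); xs=np.where((lab[245:385,1]>120))[0]+245
        Q.append(onz(m,((xs.min()-.5,xs.max()+.5)[side],y),10))
    Q=np.array(Q); w=np.polyfit(Q[:,0],Q[:,1],1); print("plate edge dir",np.degrees(np.arctan(w[0])))
E
```

```text
5 306 318
20 306 318
140 301 327
160 301 320
bar dir 20.969314377735795 y at hinge x406.3 -6.4355553052741925 dist from dome 0.6472869568768925
plate edge dir 20.995219432669476
plate edge dir 21.133913273186447
```

View pics/w12c.png

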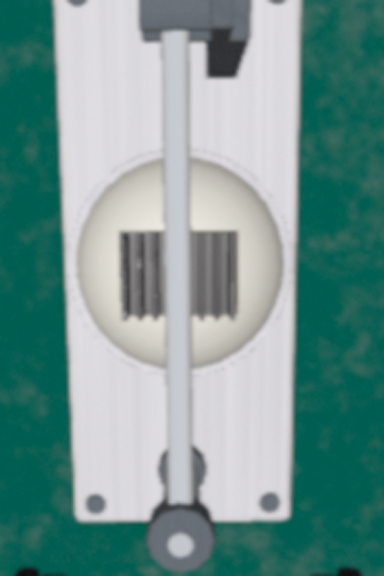

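```bash
python3 -c "
from h import *
print(job.close_job())"
```

```text
the job is handed in; nothing more can be done
None
```

The heatsink is balanced base-down on the dome's crown with the guard bar closed over it, and I handed the job in at about 21.5 s of robot time. The hand-in reports no verdict.

- **Heatsink:** I centred it in the jaws by squeezing across both axes. My first grip at 2.5 mm caught the base edge (39.6 mm), so I regripped on the fins at about 37 mm. I placed it on the crown at about (481, 21.5) mm and felt about 2.4 N at first contact. After release the wrist picture showed it level to within about 1–2°. The side pictures before and after the bar swing look the same.
- **Guard bar:** I caged the pin loosely between the fingers and swung the bar about 60° until it met the stop, pressing with about 6 N. A check in the picture gave a bar direction of 20.97°, against about 21.06° for the stand plate's edges, so it is home in its catch. The gripper hid the heatsink for part of the swing, so I could not see the gap throughout. The nominal gap is 14.5 mm, and the heatsink had not moved afterwards.
- **Other things on the bench:** The last pictures showed the transformer and the screwdriver where they were. Part of the marker was hidden by the arm; what showed of it looked unmoved. I did not check the spool individually. The arm ended clear of everything. No check failed.

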